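# Show the wheel change at the glass-cutting lathe

### The job

Get the glass-cutting lathe ready for a wheel change and show the cutter what to swap: push the water pipe round, away from the headstock, until it stands well clear of the wheel on the spindle, then point straight down at the top of that wheel from a few centimetres above and stay there for two seconds. Then point in the same way at the smallest of the spare wheels in the wooden rack, the one to be fitted, and finish while still pointing at it. Only point: do not touch any of the wheels, leave the pipe swung out, and leave the spare wheels, the tumbler and the brush where they stand.

Things in the scene. Friction and masses are not known exactly. Their poses are not given: they have to be found in the camera images.
- lathe: Grey bench lathe, fixed. Origin on the bench straight below the centre of the wheel on the spindle; z up, y along the spindle. The headstock lies on the -y side, 155 to 430 mm from the origin, up to 230 mm high; the +y side is free. Under the wheel a steel catch pan, 280 (x) x 220 (y) mm, 55 mm high. The water riser stands on the +x side.
- spindle_wheel: The stone grinding wheel on the lathe's spindle: an upright disc of 120 mm diameter, 18 mm thick, with a steel nut on its +y face and a tapered arbor on its -y side. Origin at the wheel's centre, 160 mm above the bench, axes parallel to the lathe's; so the wheel's top is 60 mm above the origin (220 mm above the bench).
- pipe_pivot (a point): A point on the vertical swivel axis of the water pipe, at the height of the pipe's centre line (280 mm above the bench), 160 mm from the wheel's centre in the lathe's +x.
- water_pipe (a joint): Angle of the water pipe on its swivel. 0: it points from the pivot along the lathe's -x, nozzle above the wheel. Grows as the pipe swings clockwise seen from above, towards the lathe's +y, away from the headstock (1.57 would be along +y). Stops at -0.3 and 1.4; well clear from about 1.0 on. It yields to about 1.2 N at 125 mm from the pivot and stays where it is left.
- pipe_nozzle (a point): Lower end of the brass nozzle (17 mm diameter) at the end of the moving water pipe: 160 mm from the swivel axis, 45 mm below the pipe's centre line, 235 mm above the bench. The pipe is level, of steel, 12 mm in diameter, with a small cock 29 to 55 mm from the pivot.
- rack: Fixed wooden block 250 x 250 x 50 mm with four upright holes in a square, at 62.5 mm either side of its centre in its x and y; three hold spare wheels, one is empty. Origin at the centre of its underside.
- wheel_small: The smallest spare wheel: a level stone disc of 56 mm diameter, with a V-shaped edge, on an upright steel arbor standing loose in the rack. Origin on its axis at the top face of the rack (50 mm above the bench), z up; the top of its nut is 72 mm above the origin.
- wheel_medium: Middle spare wheel: same make, 80 mm diameter, flat edge. Origin as before; its nut's top is 74 mm above it. Not to be touched.
- wheel_large: Largest spare wheel: same make, 108 mm diameter, rounded edge. Origin as before; its nut's top is 76 mm above it. Not to be touched.
- tumbler: Amber glass tumbler with white marking lines, 76 mm wide at the rim, 95 mm high, standing on the bench. Origin at the centre of its underside. Bystander.
- brush: Brush lying on the bench, with its handle to its -x. Origin on the bench below its middle. Bystander.
There are look-alikes about, which are no part of the job. What is shaped like the wheel_small but purple is not meant.

How it is judged (in metres and radians):
On the way, in this order (a step that is already met when the one before it is completed fails the run):
1. the water pipe has been pushed well clear of the wheel on the spindle (angle over 1.0) (value of joint water_pipe above 1 rad), for 0.2 s.
2. the tool points down at the top of the wheel on the spindle and stays there (1.5 s), without contact (horizontal distance between the grasp point and spindle_wheel below 0.025 m and z of the grasp point in the frame of spindle_wheel between 0.08 and 0.15 m and angle between the grasp point's own z axis and vertical above 2.2 rad and value of joint water_pipe above 1 rad), for 1.5 s.
At the end, for the whole second after the job is handed in: The TCP is within 25 mm sideways of the smallest spare wheel's axis, 20 to 90 mm above its nut, tool down within 54 degrees; water pipe angle over 1.0; spare wheels upright (0.15 rad); they, the tumbler and the brush within 10 mm of their start (horizontal distance between the grasp point and wheel_small below 0.025 m and z of the grasp point in the frame of wheel_small between 0.092 and 0.162 m and angle between the grasp point's own z axis and vertical above 2.2 rad and value of joint water_pipe above 1 rad and distance of each of wheel_small, wheel_medium, wheel_large, tumbler, brush from where it was at the start of the episode below 0.01 m and angle between each of wheel_small, wheel_medium, wheel_large's own z axis and vertical below 0.15 rad); the robot touches nothing.
It fails at once if the robot touches the wheel on the spindle (contact force between any of the fingers, the arm and spindle_wheel above 0.5 N).
It fails at once if the robot touches one of the spare wheels (contact force between any of the fingers, the arm and wheel_small above 0.5 N or contact force between any of the fingers, the arm and wheel_medium above 0.5 N or contact force between any of the fingers, the arm and wheel_large above 0.5 N).
It fails at once if a spare wheel is moved or lifted (distance of any of wheel_small, wheel_medium, wheel_large from where it was at the start of the episode above 0.01 m).
It fails at once if the tumbler or the brush is moved or lifted (distance of any of tumbler, brush from where it was at the start of the episode above 0.01 m).
It also fails if it takes over 61 s, if anything falls off the work surface, if the arm or the gripper's body presses on something with over 40 N, if the wrist force passes 120 N, or if a joint passes its speed limit or range.

### The arm

A 6-joint arm with a two-finger parallel gripper is mounted at the origin on the work surface. World frame = base frame: x ahead of the robot, y to its left, z up, the work surface at z = 0. Lengths are in mm, angles in rad, forces in N, time in s.
With the tool pointing down it reaches from about 325 to 775 mm from the base axis. Payload 5.5 kg.
Tool frame: the origin (TCP) lies between the finger pads, 19 mm behind the fingertips; this is the grasp point; z points along the fingers, y is the line along which they close (so a half turn about z gives the same grasp; the last joint's range is limited). The gripper opens to 88 mm and grips with 3 to 60 N. Pads are 20 mm wide; open, the fingers measure 115 mm over their backs; the gripper's body (75 mm by 178 mm) begins 61 mm behind the grasp point.
Start: joints at [1.215, 0.091, 1.231, -0, 1.82, -0.057], TCP at [176.629, 573.427, 241.331] pointing down, gripper open.
Joint ranges: [-2.87, 2.87], [-0.86, 2.18], [0.17, 2.46], [-1.51, 4.65], [0.06, 2.69], [-2.65, 2.65]. Speed limits (rad/s): [2.57, 2.57, 3.01, 3.14, 3.14, 3.14].

### API

Orientations are given as a unit quaternion [w, x, y, z].
In Python, from bench import arm gives the robot as it stands. The module is installed in compiled form; this text tells all that it offers.
- The arm moves only by the tool step_arm, never from a script. Its argument "targets" is a list of rows, each an object of numbers: "hand": the finger opening in mm, from 0 to 87.8; "dx", "dy", "dz": the shift along the tool's x, y, z in mm; "twist": the turn about the tool's z in rad. A call has 1 to 20 rows; each row is the pose to reach, as a shift and turn from the pose commanded when the call began, along the tool's axes at that moment; what a row does not reach only later rows make up. A row lasts 1/12 s, in which the tool goes at most 41.7 mm and 7.16 degrees, less where a joint would pass 70% of its speed; a pose out of reach is approached as far as the arm can. A call with a gripper value outside its range is refused whole. The fingers move at their own pace and stop on an object; "force" is the grip in N (left out, the last holds). Time passes only in rows, so rows that repeat a pose let the fingers close. It gives the time, the measured TCP pose, the force, the opening and the grip force at its end, in the units of the state.
- arm.read_state(): the state, without advancing time (a new reading comes with each control period).
- arm.grab_frame(name): name is "scene" or "top" or "wrist"; returns the picture (480x640x3 uint8, red, green, blue); there is no depth.
- arm.calibration(name): a dict with "intrinsics" (3x3 intrinsics, pixels), "origin" and "orientation" of the camera in the world; the wrist camera has in their place "T_tool_cam" (4x4, takes a point from camera to tool coordinates, whose origin is the TCP and whose axes are the flange's). Camera axes: x right, y up, looking along -z (the intrinsics and any distortion apply to the point x, -y, -z); pixel columns grow to the right and rows downward; lengths in mm; the calibration is good to about 2 mm. The wrist camera is an equidistant fisheye: a pixel r from the principal point sees the ray r / f radians off the axis. A picture is of the moment at which its call begins: read the wrist's pose just before it. calibration takes no time and is no camera call.
- arm.hand_in(): hands the job in; it is judged then, once.
The state is a dict: "clock": time; "joints": joint angles; "joint_vel": joint speeds; "tau": joint torques, N m; "tcp_pos": TCP position; "ee_rot": TCP orientation; "wrist_force": force on the tool from outside, world axes, zero at the start; "ft_torque": the same for the moment, N m; "gripper_width": finger opening in mm; "grasp_force": force on a finger pad.
Only numpy, scipy, OpenCV 4.12 (cv2) and the standard library are available. Lean on these libraries where they do the work, as an engineer would, in place of code of your own. Each camera call takes 0.05 s, during which the arm holds its last target. There are 200 camera calls.

## Working session

There is one attempt and no reset: what is moved stays moved. The work goes in short steps, Python scripts to look and compute and a tool call to move; the robot and the scene stay as the last step left them, time stands still between calls to the robot, and variables do not carry over. Pictures are saved under pics/ and viewed, at most 10 in all, crops included, and the job is handed in when it is done.

Besides the shell and the picture viewer there is one more tool, called after ">>>" as a command line: name --argument value ..., lists and objects as JSON in quotes. step_arm: Moves the arm, as the interface text tells. Its arguments: {"type":"object","properties":{"targets":{"type":"array","items":{"type":"object","properties":{"hand":{"type":"number"},"dx":{"type":"number"},"dy":{"type":"number"},"dz":{"type":"number"},"twist":{"type":"number"}}}},"force":{"type":"number"}},"required":["targets"]}

```bash
mkdir -p pics
python3 - <<'E'
from bench import arm
import cv2
for n in("scene","top"):
    cv2.imwrite(f"pics/{n}0.png",arm.grab_frame(n)[:,:,::-1]); print(n,arm.calibration(n))
s=arm.read_state();print(s["tcp_pos"],s["ee_rot"],s["clock"],s["gripper_width"])
E
```

```text
scene {'intrinsics': array([[508.41582078,   0.        , 319.79401487],
       [  0.        , 508.41582078, 243.65169382],
       [  0.        ,   0.        ,   1.        ]]), 'origin': array([ 838.23329552,  571.30553434, 1015.97595615]), 'orientation': array([0.28351726, 0.08853992, 0.26988067, 0.91593835])}
top {'intrinsics': array([[436.04655996,   0.        , 320.43919785],
       [  0.        , 436.04655996, 239.26952157],
       [  0.        ,   0.        ,   1.        ]]), 'origin': array([ 470.3316223 ,  101.80434469, 1067.33464014]), 'orientation': array([ 0.71132375,  0.02260401, -0.02151395, -0.70217144])}
[176.57400198 573.196412   240.32986927] [-1.58554953e-04  1.48876218e-01  9.88855475e-01 -8.34939694e-04] 0.1 87.82180244120214
```

View pics/scene0.png

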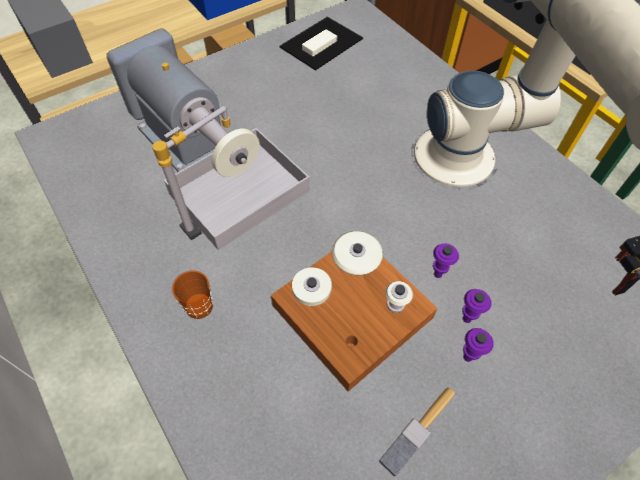

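View pics/top0.png

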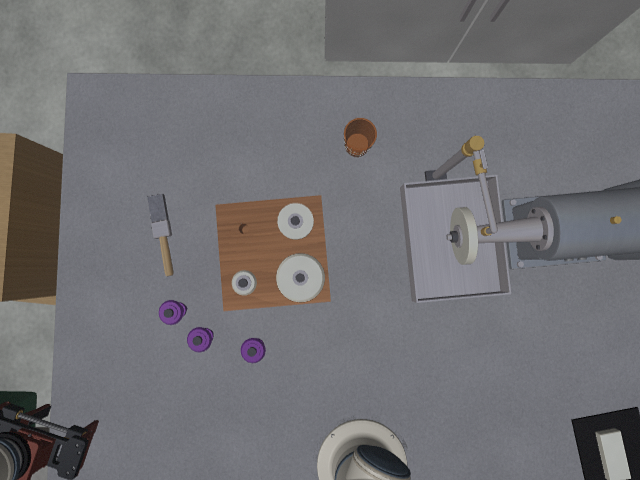

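The top view has image up = world +x and left = +y. Lathe: wheel about (465,237), pipe pivot (475,143), nozzle end about (485,230). 

Candidates for wheel_small:
- The white disc on the rack at top (243,283) / scene (399,294).
- Three purple look-alikes on the bench at top (171,312), (199,340), (253,350).
- The medium wheel (295,221).
- The large wheel (299,278).

I choose the white one on the rack and check it in close crops.

Run:
```python
import cv2,numpy as np
t=cv2.imread("pics/top0.png");s=cv2.imread("pics/scene0.png")
r=lambda i,x,y,w,h,k:cv2.resize(i[y:y+h,x:x+w],None,fx=k,fy=k,interpolation=cv2.INTER_CUBIC)
cv2.imwrite("pics/lathe.png",np.hstack([r(t,400,130,100,150,4),r(s,140,90,100,150,4)]))
cv2.imwrite("pics/rack.png",np.hstack([r(t,210,190,130,125,3),r(s,270,230,130,125,3)]))
cv2.imwrite("pics/small.png",np.hstack([r(t,215,260,60,60,6),r(s,370,265,60,60,6)]))
```

```text
(no output)
```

View pics/lathe.png

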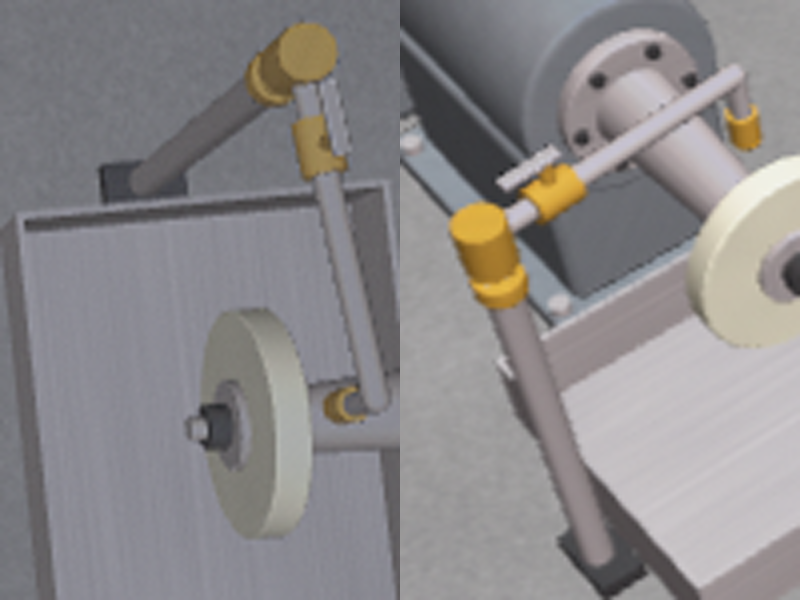

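View pics/small.png

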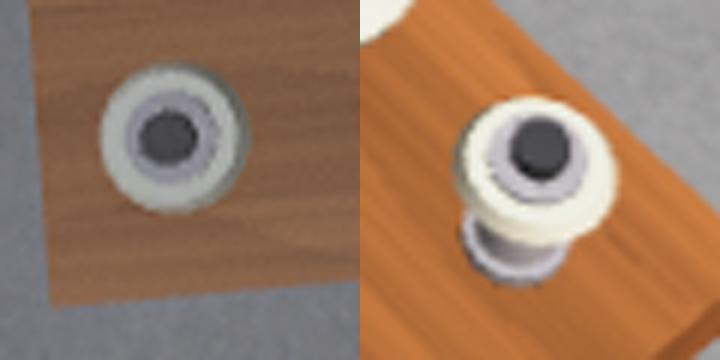

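Close crop: the choice is a white (not purple) small V-edged disc, nut centre at top (243.0,282.8) / scene (400,289.7). On the lathe, the pivot cap is at top (477,143.3) / scene (160,146.2), the pipe elbow at top (494.5,230) / scene (225,108), and the spindle tip at top (448,237) / scene (243,160).

```bash
cat > h.py <<'E'
import numpy as np
from bench import arm
from scipy.spatial.transform import Rotation as R
def ray(n,p):
    c=arm.calibration(n);K=c["intrinsics"];q=np.array(c["orientation"])
    d=np.linalg.solve(K,[p[0],p[1],1])*[1,-1,-1]
    return np.array(c["origin"]),R.from_quat(np.roll(q,-1)).apply(d)
def onz(n,p,z):
    o,d=ray(n,p);return o+d*(z-o[2])/d[2]
def tri(a,b):
    o1,d1=ray("top",a);o2,d2=ray("scene",b)
    t=np.linalg.lstsq(np.c_[d1,-d2],o2-o1,rcond=None)[0]
    p,q=o1+t[0]*d1,o2+t[1]*d2;return (p+q)/2,np.linalg.norm(p-q)
E
python3 - <<'E'
from h import *
np.set_printoptions(precision=1,suppress=True)
for k,a,b in[("small",(243,282.8),(400,289.7)),("cap",(477,143.3),(160,146.2)),("elbow",(494.5,230),(225,108)),("tip",(448,237),(243,160))]:print(k,*tri(a,b))
print("small z122",onz("top",(243,282.8),122),onz("scene",(400,289.7),122))
for z in(295,300,305):print("cap",z,onz("top",(477,143.3),z),onz("scene",(160,146.2),z))
print("elbow280",onz("top",(494.5,230),280),onz("scene",(225,108),280))
print("face160",onz("top",(458.7,235.7),160))
print("tip160",onz("top",(448,237),160),onz("scene",(243,160),160))
c=[onz("top",p,55) for p in[(404.5,183.7),(497,175.7),(511,294),(415,302)]];print("pan",*c,np.mean(c,0))
print("rack",*[onz("top",p,50) for p in[(216.5,204.5),(321,195.5),(330,300.5),(224,310.5)]])
print("tumbler",onz("top",(360,132),95),"large",onz("top",(299,277),110),"med",onz("top",(295,221),110))
E
```

```text
small [430.8 272.7 113.7] 5.101596058687273
cap [ 695.  -176.7  288.3] 4.965418113606915
elbow [ 537.2 -208.   282.2] 7.694448970536923
tip [ 534.2 -160.5  164. ] 1.8791019149874113
small z122 [433.1 269.6 122. ] [432.4 277.  122. ]
cap 295 [ 695.2 -176.   295. ] [ 694.7 -167.5  295. ]
cap 300 [ 693.7 -174.2  300. ] [ 695.7 -162.4  300. ]
cap 305 [ 692.2 -172.4  305. ] [ 696.7 -157.3  305. ]
elbow280 [ 540.4 -211.6  280. ] [ 533.8 -206.9  280. ]
face160 [ 538.2 -184.6  160. ]
tip160 [ 535.2 -162.3  160. ] [ 532.1 -163.2  160. ]
pan [666.6 -91.6  55. ] [ 688.4 -308.5   55. ] [ 412.8 -337.4   55. ] [ 391.5 -116.    55. ] [ 539.8 -213.4   55. ]
rack [612.6 349.1  50. ] [637.1 103.8  50. ] [392.   79.8  50. ] [365.8 324.8  50. ]
tumbler [776.1  17.1  95. ] large [446.8 149.5 110. ] med [569.8 160.3 110. ]
```

Checks: the rack side comes out at 246 mm (250 given) and the hole position from the rack corners agrees with small ≈ (433,271). The lathe yaw is about 0.096 and the pan side 276 mm (280). The wheel centre is about (537.5,-193), the pivot about (696,-177), and the pipe angle about -0.10. With the tool's yaw kept fixed, tool dx = -0.956·dX + 0.294·dY, dy = 0.294·dX + 0.956·dY and dz = -dZ.

First move: behind the pipe at (587,-244), high, with the fingers closed.

>>> step_arm --targets '[{"hand": 0, "dx": -7, "dy": -7, "dz": -10}, {"hand": 0, "dx": -20, "dy": -20, "dz": -25}, {"hand": 0, "dx": -40, "dy": -40, "dz": -40}, {"hand": 0, "dx": -60, "dy": -63, "dz": -55}, {"hand": 0, "dx": -80, "dy": -84, "dz": -70}, {"hand": 0, "dx": -100, "dy": -105, "dz": -85}, {"hand": 0, "dx": -122, "dy": -128, "dz": -99}, {"hand": 0, "dx": -145, "dy": -152, "dz": -99}, {"hand": 0, "dx": -168, "dy": -176, "dz": -99}, {"hand": 0, "dx": -191, "dy": -200, "dz": -99}, {"hand": 0, "dx": -214, "dy": -224, "dz": -99}, {"hand": 0, "dx": -237, "dy": -248, "dz": -99}, {"hand": 0, "dx": -260, "dy": -272, "dz": -99}, {"hand": 0, "dx": -283, "dy": -296, "dz": -99}, {"hand": 0, "dx": -306, "dy": -320, "dz": -99}, {"hand": 0, "dx": -329, "dy": -344, "dz": -99}, {"hand": 0, "dx": -352, "dy": -368, "dz": -99}, {"hand": 0, "dx": -370, "dy": -387, "dz": -99}, {"hand": 0, "dx": -380, "dy": -398, "dz": -99}, {"hand": 0, "dx": -384, "dy": -402, "dz": -99}]'

```text
invalid input at $.targets[0]: expected keys hand, dx, dy, dz, twist
```

>>> step_arm --targets '[{"hand": 0, "dx": -7, "dy": -7, "dz": -10, "twist": 0}, {"hand": 0, "dx": -20, "dy": -20, "dz": -25, "twist": 0}, {"hand": 0, "dx": -40, "dy": -40, "dz": -40, "twist": 0}, {"hand": 0, "dx": -60, "dy": -63, "dz": -55, "twist": 0}, {"hand": 0, "dx": -80, "dy": -84, "dz": -70, "twist": 0}, {"hand": 0, "dx": -100, "dy": -105, "dz": -85, "twist": 0}, {"hand": 0, "dx": -122, "dy": -128, "dz": -99, "twist": 0}, {"hand": 0, "dx": -145, "dy": -152, "dz": -99, "twist": 0}, {"hand": 0, "dx": -168, "dy": -176, "dz": -99, "twist": 0}, {"hand": 0, "dx": -191, "dy": -200, "dz": -99, "twist": 0}, {"hand": 0, "dx": -214, "dy": -224, "dz": -99, "twist": 0}, {"hand": 0, "dx": -237, "dy": -248, "dz": -99, "twist": 0}, {"hand": 0, "dx": -260, "dy": -272, "dz": -99, "twist": 0}, {"hand": 0, "dx": -283, "dy": -296, "dz": -99, "twist": 0}, {"hand": 0, "dx": -306, "dy": -320, "dz": -99, "twist": 0}, {"hand": 0, "dx": -329, "dy": -344, "dz": -99, "twist": 0}, {"hand": 0, "dx": -352, "dy": -368, "dz": -99, "twist": 0}, {"hand": 0, "dx": -370, "dy": -387, "dz": -99, "twist": 0}, {"hand": 0, "dx": -380, "dy": -398, "dz": -99, "twist": 0}, {"hand": 0, "dx": -384, "dy": -402, "dz": -99, "twist": 0}]'

```text
clock: 1.77
tcp_pos: [425.5, 73.8, 340.6]
ee_rot: [0.0, 0.151, 0.989, -0.0]
wrist_force: [0.4, 0.4, 0.3]
gripper_width: 0.8
grasp_force: 0.0
```

>>> step_arm --targets '[{"hand": 0, "dx": -8, "dy": -8, "dz": 0, "twist": 0}, {"hand": 0, "dx": -25, "dy": -26, "dz": 0, "twist": 0}, {"hand": 0, "dx": -46, "dy": -48, "dz": 0, "twist": 0}, {"hand": 0, "dx": -68, "dy": -70, "dz": 0, "twist": 0}, {"hand": 0, "dx": -90, "dy": -93, "dz": 0, "twist": 0}, {"hand": 0, "dx": -112, "dy": -116, "dz": 0, "twist": 0}, {"hand": 0, "dx": -134, "dy": -139, "dz": 0, "twist": 0}, {"hand": 0, "dx": -156, "dy": -162, "dz": 0, "twist": 0}, {"hand": 0, "dx": -178, "dy": -185, "dz": 0, "twist": 0}, {"hand": 0, "dx": -200, "dy": -208, "dz": 0, "twist": 0}, {"hand": 0, "dx": -222, "dy": -230, "dz": 0, "twist": 0}, {"hand": 0, "dx": -238, "dy": -247, "dz": 0, "twist": 0}, {"hand": 0, "dx": -248, "dy": -257, "dz": 0, "twist": 0}, {"hand": 0, "dx": -248, "dy": -257, "dz": 0, "twist": 0}, {"hand": 0, "dx": -248, "dy": -257, "dz": 8, "twist": 0}, {"hand": 0, "dx": -248, "dy": -257, "dz": 25, "twist": 0}, {"hand": 0, "dx": -248, "dy": -257, "dz": 42, "twist": 0}, {"hand": 0, "dx": -248, "dy": -257, "dz": 57, "twist": 0}, {"hand": 0, "dx": -248, "dy": -257, "dz": 65, "twist": 0}, {"hand": 0, "dx": -248, "dy": -257, "dz": 65, "twist": 0}]'

```text
clock: 3.43
tcp_pos: [585.9, -240.8, 273.2]
ee_rot: [-0.002, 0.148, 0.989, 0.001]
wrist_force: [0.6, 0.8, -0.2]
gripper_width: 0.5
grasp_force: 0.0
```

Run:
```python
from h import *
import cv2
r=lambda i,x,y,w,h,k:cv2.resize(i[y:y+h,x:x+w],None,fx=k,fy=k,interpolation=cv2.INTER_CUBIC)
t=arm.grab_frame("top")[:,:,::-1];s=arm.grab_frame("scene")[:,:,::-1]
cv2.imwrite("pics/push0.png",np.hstack([r(t,400,110,160,200,2.5),r(s,100,40,160,200,2.5)]))
P=np.array([696,-177]);tc=arm.read_state()["tcp_pos"];print(tc)
# waypoints of pusher centre in tool shifts
for th in np.arange(-.1,1.31,.1):
    f=np.pi+.096-th; u=np.array([np.cos(f),np.sin(f)]);b=np.array([-np.sin(f),np.cos(f)])
    w=P+115*u+21*b; d=w-tc[:2]; print(round(th,1),w.round(),round(-.954*d[0]+.299*d[1]),round(.299*d[0]+.954*d[1]))
```

```text
[ 586.4454571  -241.46742068  276.06768653]
-0.1 [ 587. -220.] 6 21
0.0 [ 584. -209.] 12 30
0.1 [ 581. -198.] 18 40
0.2 [ 579. -186.] 23 51
0.3 [ 579. -174.] 27 62
0.4 [ 580. -163.] 30 73
0.5 [ 582. -151.] 31 85
0.6 [ 585. -140.] 32 97
0.7 [ 589. -129.] 31 108
0.8 [ 595. -119.] 29 120
0.9 [ 601. -109.] 26 131
1.0 [ 608. -100.] 21 142
1.1 [617. -91.] 16 152
1.2 [625. -84.] 10 162
1.3 [635. -77.] 3 171
```

View pics/push0.png

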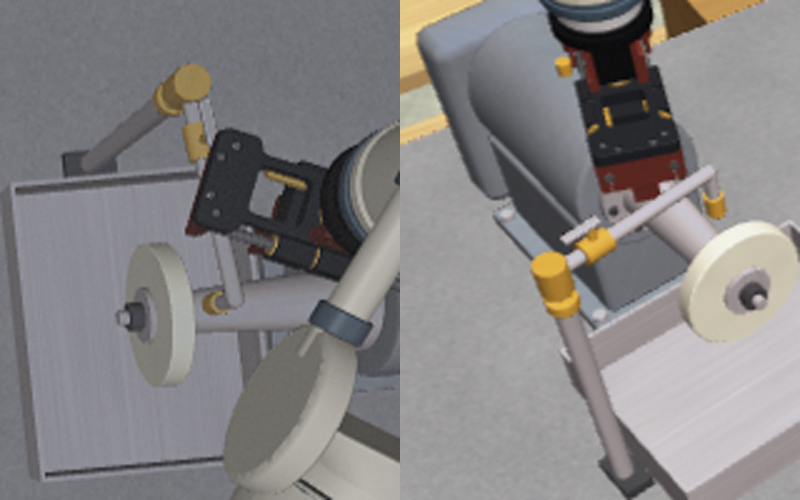

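The fingers stand behind the pipe on the headstock side, about mid-pipe (scene crop 640,190), and the pipe has not moved. Next I push along the arc.

>>> step_arm --targets '[{"hand": 0, "dx": 3, "dy": 10, "dz": 0, "twist": 0}, {"hand": 0, "dx": 6, "dy": 21, "dz": 0, "twist": 0}, {"hand": 0, "dx": 12, "dy": 30, "dz": 0, "twist": 0}, {"hand": 0, "dx": 18, "dy": 40, "dz": 0, "twist": 0}, {"hand": 0, "dx": 23, "dy": 51, "dz": 0, "twist": 0}, {"hand": 0, "dx": 27, "dy": 62, "dz": 0, "twist": 0}, {"hand": 0, "dx": 30, "dy": 73, "dz": 0, "twist": 0}, {"hand": 0, "dx": 31, "dy": 85, "dz": 0, "twist": 0}, {"hand": 0, "dx": 32, "dy": 97, "dz": 0, "twist": 0}, {"hand": 0, "dx": 31, "dy": 108, "dz": 0, "twist": 0}, {"hand": 0, "dx": 29, "dy": 120, "dz": 0, "twist": 0}, {"hand": 0, "dx": 26, "dy": 131, "dz": 0, "twist": 0}, {"hand": 0, "dx": 21, "dy": 142, "dz": 0, "twist": 0}, {"hand": 0, "dx": 16, "dy": 152, "dz": 0, "twist": 0}, {"hand": 0, "dx": 10, "dy": 162, "dz": 0, "twist": 0}, {"hand": 0, "dx": 6, "dy": 167, "dz": 0, "twist": 0}, {"hand": 0, "dx": 6, "dy": 167, "dz": 0, "twist": 0}, {"hand": 0, "dx": 6, "dy": 167, "dz": 0, "twist": 0}, {"hand": 0, "dx": 6, "dy": 167, "dz": 0, "twist": 0}]'

```text
clock: 5.12
tcp_pos: [630.1, -81.1, 275.3]
ee_rot: [-0.0, 0.149, 0.989, 0.0]
wrist_force: [-0.3, 0.1, -0.7]
gripper_width: 0.3
grasp_force: 0.0
```

Run:
```python
from h import *
import cv2
r=lambda i,x,y,w,h,k:cv2.resize(i[y:y+h,x:x+w],None,fx=k,fy=k,interpolation=cv2.INTER_CUBIC)
t=arm.grab_frame("top")[:,:,::-1];s=arm.grab_frame("scene")[:,:,::-1]
cv2.imwrite("pics/push1.png",np.hstack([r(t,400,110,160,200,2.5),r(s,100,40,160,200,2.5)]))
st=arm.read_state();tc=st["tcp_pos"];print(tc,st["wrist_force"])
Rm=R.from_quat(np.roll(st["ee_rot"],-1))
print(Rm.inv().apply(np.array([537.5,-193,275])-tc))
```

```text
[629.93489625 -81.32136964 275.52140521] [ 0.33221725  0.21777545 -0.53172127]
[  55.41415182 -133.96133071    0.48170462]
```

View pics/push1.png

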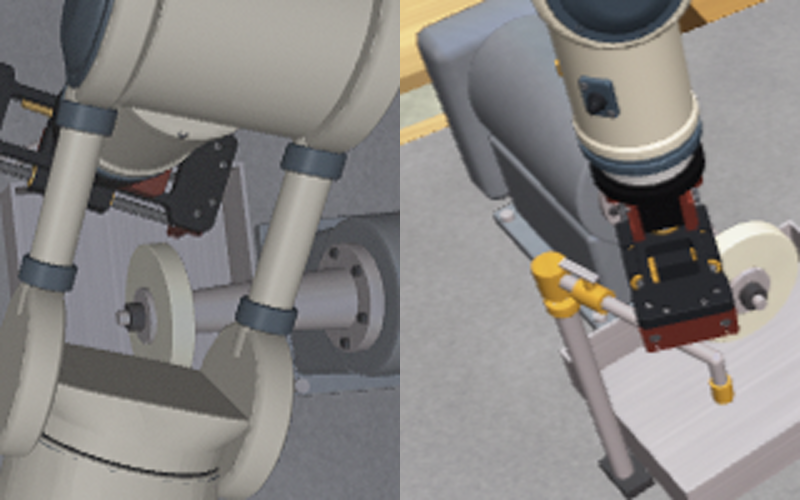

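The pipe has swung out: elbow at scene pixel (227,180), nozzle at (228,197). I work out the angle.

Run:
```python
from h import *
p=onz("scene",(227.5,180),280);d=p[:2]-[696,-177]
print(p,np.hypot(*d),np.pi+.096-np.arctan2(d[1],d[0]))
```

```text
[623.99506709 -32.97987355 280.        ] 161.01710214915272 1.2031772159593093
```

The angle is 1.20 at radius 161 mm (160 given), so that holds. Next I move over the wheel and hold.

>>> step_arm --targets '[{"hand": 0, "dx": 3, "dy": -7, "dz": 0, "twist": 0}, {"hand": 0, "dx": 10, "dy": -24, "dz": 0, "twist": 0}, {"hand": 0, "dx": 19, "dy": -46, "dz": 0, "twist": 0}, {"hand": 0, "dx": 29, "dy": -70, "dz": 0, "twist": 0}, {"hand": 0, "dx": 38, "dy": -94, "dz": 0, "twist": 0}, {"hand": 0, "dx": 47, "dy": -115, "dz": 0, "twist": 0}, {"hand": 0, "dx": 53, "dy": -129, "dz": 0, "twist": 0}, {"hand": 0, "dx": 55, "dy": -134, "dz": 0, "twist": 0}, {"hand": 0, "dx": 55, "dy": -134, "dz": 0, "twist": 0}, {"hand": 0, "dx": 55, "dy": -134, "dz": 0, "twist": 0}, {"hand": 0, "dx": 55, "dy": -134, "dz": 0, "twist": 0}]'

```text
clock: 6.13
tcp_pos: [538.4, -192.3, 275.3]
ee_rot: [0.0, 0.149, 0.989, 0.0]
wrist_force: [-0.6, 0.5, -0.4]
gripper_width: 0.3
grasp_force: 0.0
```

Run:
```python
from h import *
import cv2
st=arm.read_state();c=arm.calibration("wrist")
w=arm.grab_frame("wrist")[:,:,::-1].copy()
T=np.array(c["T_tool_cam"]);K=c["intrinsics"];Rm=R.from_quat(np.roll(st["ee_rot"],-1))
u=np.array([np.cos(.096),np.sin(.096)]);v=np.array([-u[1],u[0]])
def proj(X):
    pc=T[:3,:3].T@(Rm.inv().apply(np.array(X)-st["tcp_pos"])-T[:3,3]); q=pc*[1,-1,-1]
    th=np.arctan2(np.hypot(*q[:2]),q[2]);a=q[:2]/np.hypot(*q[:2])
    return (K[0,0]*th*a+[K[0,2],K[1,2]]).round().astype(int)
C=np.array([537.5,-193])
for s in(9,-9):   # predicted wheel rims
    for a in np.arange(0,6.28,.15):
        x=C+u*60*np.cos(a)+v*s; cv2.circle(w,tuple(map(int,proj([*x,160+60*np.sin(a)]))),2,(0,0,255) if s>0 else (255,0,0),-1)
cv2.imwrite("pics/wrist.png",w);print(st["tcp_pos"],st["clock"])
```

```text
[ 538.40456088 -192.33175452  275.30237908] 6.1333
```

View pics/wrist.png

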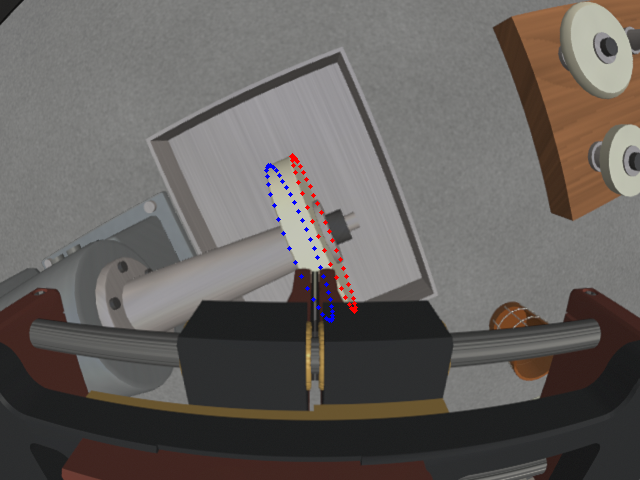

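The wrist view, wheel at about (300,215), shows the predicted rims falling on the real wheel to within a few pixels, and the tool is centred over it. I hold here for over two seconds.

>>> step_arm --targets '[{"hand": 0, "dx": 0, "dy": 0, "dz": 0, "twist": 0}, {"hand": 0, "dx": 0, "dy": 0, "dz": 0, "twist": 0}, {"hand": 0, "dx": 0, "dy": 0, "dz": 0, "twist": 0}, {"hand": 0, "dx": 0, "dy": 0, "dz": 0, "twist": 0}, {"hand": 0, "dx": 0, "dy": 0, "dz": 0, "twist": 0}, {"hand": 0, "dx": 0, "dy": 0, "dz": 0, "twist": 0}, {"hand": 0, "dx": 0, "dy": 0, "dz": 0, "twist": 0}, {"hand": 0, "dx": 0, "dy": 0, "dz": 0, "twist": 0}, {"hand": 0, "dx": 0, "dy": 0, "dz": 0, "twist": 0}, {"hand": 0, "dx": 0, "dy": 0, "dz": 0, "twist": 0}, {"hand": 0, "dx": 0, "dy": 0, "dz": 0, "twist": 0}, {"hand": 0, "dx": 0, "dy": 0, "dz": 0, "twist": 0}, {"hand": 0, "dx": 0, "dy": 0, "dz": 0, "twist": 0}, {"hand": 0, "dx": 0, "dy": 0, "dz": 0, "twist": 0}, {"hand": 0, "dx": 0, "dy": 0, "dz": 0, "twist": 0}, {"hand": 0, "dx": 0, "dy": 0, "dz": 0, "twist": 0}, {"hand": 0, "dx": 0, "dy": 0, "dz": 0, "twist": 0}, {"hand": 0, "dx": 0, "dy": 0, "dz": 0, "twist": 0}, {"hand": 0, "dx": 0, "dy": 0, "dz": 0, "twist": 0}, {"hand": 0, "dx": 0, "dy": 0, "dz": 0, "twist": 0}]'

```text
clock: 7.85
tcp_pos: [538.1, -192.9, 275.4]
ee_rot: [0.0, 0.149, 0.989, -0.0]
wrist_force: [-0.3, 0.1, -0.8]
gripper_width: 0.7
grasp_force: 0.0
```

>>> step_arm --targets '[{"hand": 0, "dx": 0, "dy": 0, "dz": 0, "twist": 0}, {"hand": 0, "dx": 0, "dy": 0, "dz": 0, "twist": 0}, {"hand": 0, "dx": 0, "dy": 0, "dz": 0, "twist": 0}, {"hand": 0, "dx": 0, "dy": 0, "dz": 0, "twist": 0}, {"hand": 0, "dx": 0, "dy": 0, "dz": 0, "twist": 0}, {"hand": 0, "dx": 0, "dy": 0, "dz": 0, "twist": 0}, {"hand": 0, "dx": 0, "dy": 0, "dz": 0, "twist": 0}, {"hand": 0, "dx": 0, "dy": 0, "dz": 0, "twist": 0}]'

```text
clock: 8.52
tcp_pos: [538.1, -192.9, 275.3]
ee_rot: [0.0, 0.149, 0.989, -0.0]
wrist_force: [0.3, -0.1, -0.0]
gripper_width: 0.6
grasp_force: 0.0
```

>>> step_arm --targets '[{"hand": 0, "dx": 4, "dy": 7, "dz": 0, "twist": 0}, {"hand": 0, "dx": 12, "dy": 21, "dz": 0, "twist": 0}, {"hand": 0, "dx": 25, "dy": 43, "dz": 0, "twist": 0}, {"hand": 0, "dx": 40, "dy": 70, "dz": 0, "twist": 0}, {"hand": 0, "dx": 56, "dy": 98, "dz": 0, "twist": 0}, {"hand": 0, "dx": 72, "dy": 126, "dz": 0, "twist": 0}, {"hand": 0, "dx": 88, "dy": 154, "dz": 0, "twist": 0}, {"hand": 0, "dx": 104, "dy": 182, "dz": 0, "twist": 0}, {"hand": 0, "dx": 120, "dy": 210, "dz": 0, "twist": 0}, {"hand": 0, "dx": 136, "dy": 238, "dz": 0, "twist": 0}, {"hand": 0, "dx": 152, "dy": 266, "dz": 0, "twist": 0}, {"hand": 0, "dx": 168, "dy": 294, "dz": 0, "twist": 0}, {"hand": 0, "dx": 184, "dy": 322, "dz": 0, "twist": 0}, {"hand": 0, "dx": 200, "dy": 350, "dz": 0, "twist": 0}, {"hand": 0, "dx": 215, "dy": 375, "dz": 0, "twist": 0}, {"hand": 0, "dx": 227, "dy": 395, "dz": 0, "twist": 0}, {"hand": 0, "dx": 234, "dy": 407, "dz": 0, "twist": 0}, {"hand": 0, "dx": 237, "dy": 412, "dz": 0, "twist": 0}, {"hand": 0, "dx": 237, "dy": 412, "dz": 0, "twist": 0}, {"hand": 0, "dx": 237, "dy": 412, "dz": 0, "twist": 0}]'

```text
clock: 10.18
tcp_pos: [432.4, 270.6, 275.4]
ee_rot: [0.0, 0.148, 0.989, -0.0]
wrist_force: [0.2, 0.6, -0.5]
gripper_width: 0.5
grasp_force: 0.0
```

Run:
```python
from h import *
import cv2
st=arm.read_state();c=arm.calibration("wrist")
w=arm.grab_frame("wrist")[:,:,::-1].copy()
T=np.array(c["T_tool_cam"]);K=c["intrinsics"];Rm=R.from_quat(np.roll(st["ee_rot"],-1))
def proj(X):
    pc=T[:3,:3].T@(Rm.inv().apply(np.array(X)-st["tcp_pos"])-T[:3,3]); q=pc*[1,-1,-1]
    th=np.arctan2(np.hypot(*q[:2]),q[2]);a=q[:2]/np.hypot(*q[:2])
    return (K[0,0]*th*a+[K[0,2],K[1,2]]).round().astype(int)
for x in[(433,271,122),(446.8,149.5,126),(569.8,160.3,124)]:
    cv2.drawMarker(w,tuple(map(int,proj(x))),(0,0,255),0,14)
cv2.imwrite("pics/wrist2.png",w);print(st["tcp_pos"],st["clock"])
```

```text
[432.37503633 270.5732147  275.42638355] 10.1833
```

View pics/wrist2.png

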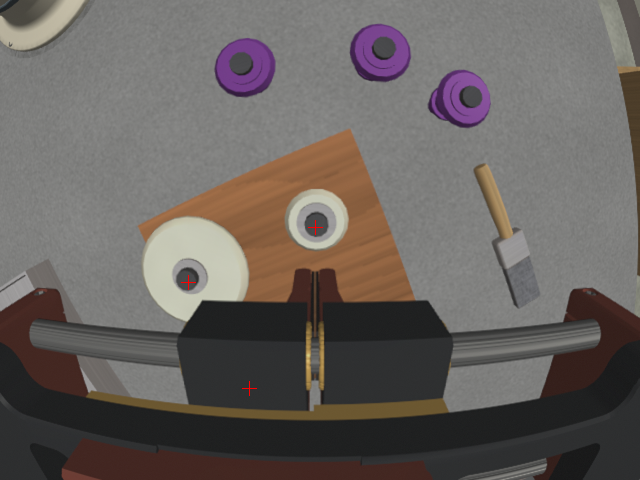

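The prediction falls on the small wheel's nut at (316,225), so the tool is on its axis. I descend 95 mm to z of about 180, with the fingertips 39 mm above the nut.

>>> step_arm --targets '[{"hand": 0, "dx": 0, "dy": 0, "dz": 5, "twist": 0}, {"hand": 0, "dx": 0, "dy": 0, "dz": 18, "twist": 0}, {"hand": 0, "dx": 0, "dy": 0, "dz": 35, "twist": 0}, {"hand": 0, "dx": 0, "dy": 0, "dz": 53, "twist": 0}, {"hand": 0, "dx": 0, "dy": 0, "dz": 71, "twist": 0}, {"hand": 0, "dx": 0, "dy": 0, "dz": 86, "twist": 0}, {"hand": 0, "dx": 0, "dy": 0, "dz": 95, "twist": 0}, {"hand": 0, "dx": 0, "dy": 0, "dz": 95, "twist": 0}, {"hand": 0, "dx": 0, "dy": 0, "dz": 95, "twist": 0}, {"hand": 0, "dx": 0, "dy": 0, "dz": 95, "twist": 0}, {"hand": 0, "dx": 0, "dy": 0, "dz": 95, "twist": 0}, {"hand": 0, "dx": 0, "dy": 0, "dz": 95, "twist": 0}, {"hand": 0, "dx": 0, "dy": 0, "dz": 95, "twist": 0}]'

```text
clock: 11.32
tcp_pos: [433.1, 270.8, 181.2]
ee_rot: [0.001, 0.149, 0.989, 0.0]
wrist_force: [0.2, 0.5, -0.3]
gripper_width: 0.3
grasp_force: 0.0
```

Run:
```python
from bench import arm
import cv2
cv2.imwrite("pics/end.png",arm.grab_frame("scene")[:,:,::-1]);s=arm.read_state();print(s["tcp_pos"],s["wrist_force"],s["clock"])
```

```text
[433.02808714 270.71257659 180.96548095] [-0.00897931  0.05850303  0.02789636] 11.3667
```

View pics/end.png

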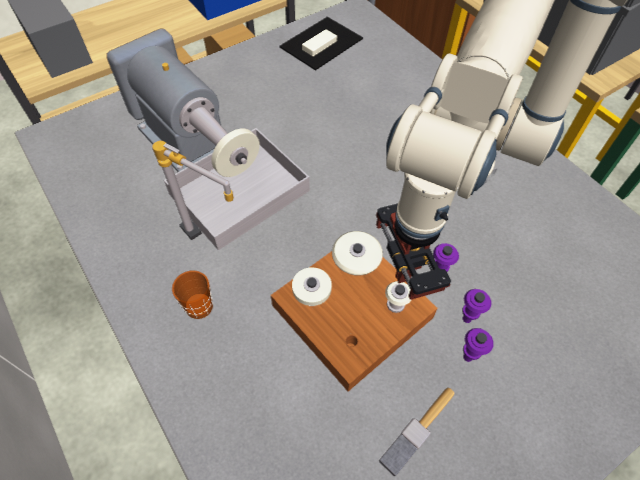

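The pipe stays swung out (nozzle at 228,197), and the spare wheels, tumbler and brush stand at their starting pixels. The tool is over the small wheel at (399,294) with no force on the wrist.

```bash
python3 -c "
from bench import arm
print(arm.hand_in())"
```

```text
the job is handed in; nothing more can be done
None
```

The job is handed in, with no verdict returned: the pipe is swung out to about 1.2 rad, the spindle wheel was pointed at for over two seconds, and the arm finished pointing down at the smallest spare wheel with nothing seen to be touched or moved but the pipe.

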